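Seat the caddy's lid and hold the caddy in the ratchet clamp

ROBOT

A 6-joint arm with a two-finger parallel gripper is mounted at the origin on a cart in front of the work surface, level with it; the furniture and walls round the work are solid. World frame = base frame: x ahead of the robot, y to its left, z up, the work surface at z = 0. Lengths are in mm, angles in rad, forces in N, time in s.
With the tool pointing down it reaches from about 350 to 775 mm from the base axis. Payload 7.3 kg.
Tool frame: the origin (TCP) lies at the very end of the fingers, on their centre line; the grasp point (between the pads) lies 19 mm behind it; z points along the fingers, y is the line along which they close (so a half turn about z gives the same grasp; the last joint's range is limited). The gripper opens to 92 mm and grips with 3 to 60 N. Pads are 19 mm wide; open, the fingers measure 130 mm over their backs; the gripper's body (75 mm by 190 mm) begins 47 mm behind the grasp point.
Start: joints at [1.15, 0.342, 1.524, -0, 1.275, -0.146], TCP at [142.446, 505.326, 226.741] pointing down, gripper open.
Joint ranges: [-2.53, 2.53], [-0.77, 2.02], [0.04, 2.7], [-1, 4.14], [0.28, 2.66], [-3.11, 3.11]. Speed limits (rad/s): [2.57, 2.57, 3.14, 3.14, 3.14, 3.14].

INTERFACE

Orientations are given as [roll, pitch, yaw] about the fixed x, y, z axes, in that order (R = Rz(yaw) Ry(pitch) Rx(roll)).
In Python, from plant import get_obs, vision, workorder gives the robot as it stands.
- The arm moves only by the shell command python3 -m pendant 'ROWS' [OPENING]. ROWS is a JSON object of lists of equal length, an entry for each row: "dp": the shift along the tool's x, y, z in m, a list of three; "rotation": the turn, a rotation vector about the tool's x, y, z in rad, a list of three. A call has 1 to 8 rows; each row is the pose to reach, as a shift and turn from the pose commanded when the call began, along the tool's axes at that moment; what a row does not reach only later rows make up. A row lasts 1/8 s, in which the tool goes at most 62.5 mm and 10.7 degrees, less where a joint would pass 70% of its speed; a pose out of reach is approached as far as the arm can. A call with a gripper value outside its range is refused whole. OPENING is the finger opening in m, from 0 to 0.0918, set as the call begins (- or left out, the last holds). The fingers move at their own pace and stop on an object; the grip force is fixed at half the most. Time passes only in rows, so rows that repeat a pose let the fingers close. It gives the time, the measured TCP pose, the force, the opening and the grip force at its end, in the units of the state.
- get_obs(): the state, without advancing time (a new reading comes with each control period).
- vision.capture(name): name is "side" or "top"; returns a dict with "pixels" (480x640x3 uint8, red, green, blue), "vfov" (degrees; the focal length in pixels is half the picture's height over the tangent of half this angle, whatever the lens; pixels are square), "cx", "cy" (the principal point, pixels), "pose" (4x4, takes a point from camera to world coordinates). Camera axes: x right, y up, looking along -z (the intrinsics and any distortion apply to the point x, -y, -z); pixel columns grow to the right and rows downward; lengths in mm; the calibration is good to about 2 mm. A picture is of the moment at which its call begins. There is no depth.
- workorder.close_job(): hands the job in; it is judged then, once.
The state is a dict: "time": time; "joint_positions": joint angles; "dq": joint speeds; "tau": joint torques, N m; "tool_pos": TCP position; "tcp_rot": TCP orientation; "contact_force": force on the tool from outside, world axes, zero at the start; "moment": the same for the moment, N m; "grip_width": finger opening in mm; "finger_force": force on a finger pad.
Only numpy, scipy, OpenCV 4.12 (cv2) and the standard library are available. Lean on these libraries where they do the work, as an engineer would, in place of code of your own. Each camera call takes 0.05 s, during which the arm holds its last target. There are 200 camera calls.

TASK

The wooden tea caddy standing in the orange bench clamp has just been re-glued: first press its lid down until it is fully home, so that its sides stay square. Then squeeze and release the clamp's two black grips again and again, so that the ratchet drives the moving jaw up until the caddy is held between its sprung pad and the fixed jaw, with the pad's green plunger pushed in about half way, and never nearly to its stop, which would crush the joints. Move the jaw only with the grips, leave the other things on the worktop alone, and finish still squeezing the grips so that the pressure stays on.

Things in the scene. Friction and masses are not known exactly. Their poses are not given: they have to be found in the camera images.
- clamp: fixed bench clamp with orange housing on a light wooden base plate 100 x 345 x 10 mm. Origin: centre of the plate on the worktop; its y axis is the clamping direction, from the grips (at -y) to the fixed jaw (at +y); z up. Nothing but the grips is higher than 85 mm above the worktop
- grip_point (a point): the point midway between the two black squeeze grips, 107 mm above the worktop; axes as the clamp's. The grips close towards this point by equal amounts (they are coupled) and springs reopen them. Take both together from above, fingers closing along the clamp's y: width over both 66 mm released, 34 mm fully squeezed; squeezing takes 5 to 20 N
- squeeze (a joint): how far each grip has moved in, 0 (released) to 0.016 m (fully squeezed). The ratchet's pitch is 6 mm: a squeeze first takes up 0 to 6 mm of play, then carries the jaw forward one to one. Let go fully (under 0.001) between strokes; the jaw then stays (3 N friction), so a full stroke gains about 12 mm (more if done fast)
- jaw_travel (a joint): travel of the moving jaw towards the fixed jaw along the clamp's y, 0 to 0.070 m; starts between 0 and 0.022. The caddy touches both pad and fixed jaw at about 0.050; beyond this the pad is pushed in by jaw_travel - 0.050. When grips are released with the pad in by more than 4 mm, the jaw springs back until 0 to 4 mm are left
- pad_gauge (a joint): how far the sprung black rubber pad on the moving jaw is pushed in, 0 (green plunger 18 mm long in view) to 0.018 m (plunger gone, at its stop); spring 0.8 N/mm. While the pad pushes the caddy along the plate it already reads up to 4 mm
- pad_face (a point): centre of the pad's face (60 x 46 mm), 40 mm above the worktop
- fixed_jaw_face (a point): centre of the fixed jaw's face (70 mm wide, 10 to 66 mm above the worktop), 145 mm from the clamp's origin along its y
- caddy: loose wooden box 90 (its x) x 80 (its y, the clamped direction) x 56 mm tall, 0.2 to 0.33 kg, standing on the base plate between the jaws, 2 to 10 mm short of the fixed jaw, free to slide. Origin: centre of its underside, 10 mm above the worktop
- lid_top (a point): top of the flat brass button (28 mm wide) in the middle of the caddy's dark lid (86 x 76 mm); with the lid fully home it is 75 mm above the worktop, and 7 to 10 mm higher at the start
- lid_press (a joint): how far the lid is pressed in, starts at 0 to 0.003, 0.010 m is fully home; stays where it is left; a push of about 6 N straight down moves it
- jaw: the moving jaw: orange plate 56 x 12 x 52 mm on a steel bar that runs through the housing (not to be pushed by the robot). Its origin is that of the clamp, shifted by jaw_travel
- pad: the pad on the moving jaw, as described at pad_gauge. Its origin is that of the jaw, shifted back by pad_gauge
- grip_rear: the black grip further from the caddy (-y of the clamp), an upright slab 28 (x) x 14 (y) x 50 mm, from 80 to 130 mm above the worktop, on top of the housing (top 76 mm). Its origin is that of the clamp, shifted by squeeze
- grip_front: the black grip nearer the caddy (+y of the clamp), same shape, 52 mm in front of the other when released. Its origin is that of the clamp, shifted back by squeeze
- veg_pepper_0: bystander: green pepper 81 x 88 x 108 mm
- veg_tomato_1: bystander: tomato 66 x 67 x 74 mm
- veg_onion_2: bystander: onion 74 x 76 x 76 mm
- veg_lemon_3: bystander: lemon 70 x 57 x 56 mm
- kitchen_timer: bystander: cream wind-up timer 64 x 64 x 56 mm
- cutter_heart: bystander: heart-shaped tin cutter 60 x 66 x 22 mm

How it is judged:
By the outcome, as a careful person would: the job done as asked, in the order asked, and still so for the second after the job is handed in, while the arm keeps its last pose, push and grip.
It also fails if it takes over 58 s, if anything falls off the work surface, if the arm or the gripper's body presses on something with over 40 N, if the wrist force passes 120 N, or if a joint passes its speed limit or range.

## Working session

There is one attempt and no reset: what is moved stays moved. The work goes in short steps, Python scripts to look and compute and a shell command to move; the robot and the scene stay as the last step left them, time stands still between calls to the robot, and variables do not carry over. Pictures are saved under pics/ and viewed, at most 10 in all, crops included, and the job is handed in when it is done.

```bash
mkdir -p pics; ls
python3 - <<'E'
from plant import get_obs, vision
import cv2
for n in("top","side"):
    c=vision.capture(n); cv2.imwrite(f"pics/{n}0.png",c["pixels"][:,:,::-1])
    print({k:v for k,v in c.items() if k!="pixels"})
print(get_obs())
E
```

```text
pics
{'vfov': 43.51808604489272, 'cx': 320.90149750130564, 'cy': 240.06755552680212, 'pose': array([[-4.80992198e-03,  9.93420814e-01, -1.14420061e-01,
         2.74557144e+02],
       [-9.99301712e-01, -5.35301765e-04,  3.73604358e-02,
        -1.48588226e+02],
       [ 3.70533853e-02,  1.14519864e-01,  9.92729695e-01,
         1.62302733e+03],
       [ 0.00000000e+00,  0.00000000e+00,  0.00000000e+00,
         1.00000000e+00]])}
{'vfov': 44.46999147089889, 'cx': 323.61097100177426, 'cy': 234.40898660045306, 'pose': array([[-9.79684831e-01, -1.29607385e-01,  1.53034498e-01,
         7.29607958e+02],
       [ 1.98948734e-01, -5.32077019e-01,  8.22990551e-01,
         1.18138938e+03],
       [-2.52395136e-02,  8.36717379e-01,  5.47053010e-01,
         9.85525848e+02],
       [ 0.00000000e+00,  0.00000000e+00,  0.00000000e+00,
         1.00000000e+00]])}
{'time': 0.1, 'joint_positions': array([ 1.15002108e+00,  3.42669625e-01,  1.52490201e+00, -9.90336946e-06,
        1.27541220e+00, -1.46031579e-01]), 'dq': array([-0.00101761, -0.00057283, -0.00375811,  0.00064708, -0.00014359,
       -0.00148564]), 'tau': array([ 2.58954053e-03, -4.31999767e+01, -2.44692332e+01,  7.20801903e-02,
        5.26435976e-02, -6.77356411e-05]), 'tool_pos': array([142.28205506, 504.97967652, 226.11266166]), 'tcp_rot': array([-3.14021490e+00, -1.93065400e-04,  2.86685174e+00]), 'contact_force': array([ 0.89686385,  0.32495523, -0.4116314 ]), 'moment': array([ 0.01426777, -0.01647682,  0.02267677]), 'finger_force': 0.0, 'grip_width': 92.02858800367552}
```

View pics/top0.png

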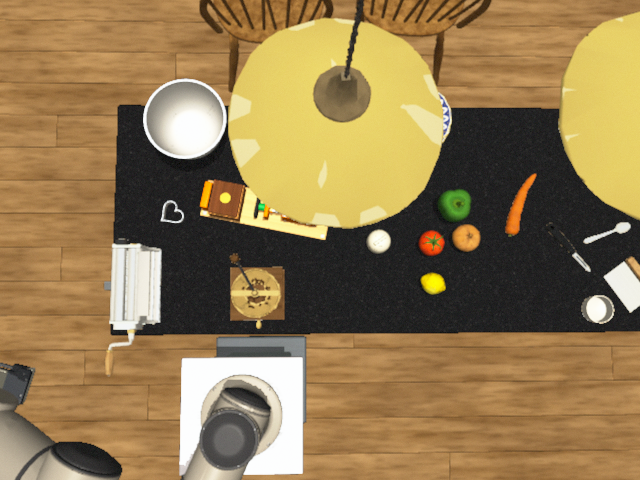

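View pics/side0.png

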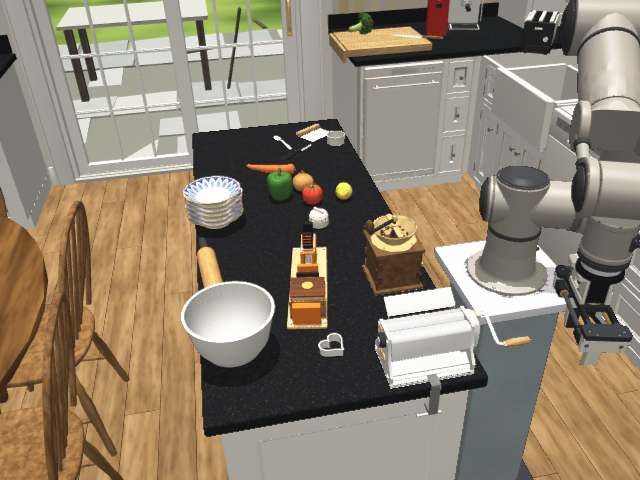

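Top: clamp with plate from about (201,215) to (326,238), brass button at (225,198), grips hidden under the lamp. Side: clamp at (308,285), button at (307,286), grips near (308,235). I'll measure next.

```bash
cat > h.py <<'E'
import numpy as np, cv2
from plant import get_obs, vision
def ray(c,u,v):
    f=240/np.tan(np.radians(c["vfov"])/2); P=c["pose"]
    d=P[:3,:3]@np.array([(u-c["cx"])/f,-(v-c["cy"])/f,-1]); return P[:3,3],d/np.linalg.norm(d)
def plane(c,u,v,z):
    o,d=ray(c,u,v); return o+d*(z-o[2])/d[2]
def tri(c1,p1,c2,p2):
    o,d=ray(c1,*p1);q,e=ray(c2,*p2)
    s=np.linalg.lstsq(np.c_[d,-e],q-o,rcond=None)[0]
    a,b=o+s[0]*d,q+s[1]*e; return (a+b)/2,np.linalg.norm(a-b)
def px(c,p):
    f=240/np.tan(np.radians(c["vfov"])/2);q=c["pose"][:3,:3].T@(np.asarray(p,float)-c["pose"][:3,3])
    return np.array([c["cx"]-f*q[0]/q[2],c["cy"]+f*q[1]/q[2]])
E
python3 - <<'E'
from h import *
T=vision.capture("top");S=vision.capture("side")
def mask(c,box,lo,hi):
    x0,y0,x1,y1=box;h=cv2.cvtColor(c["pixels"],cv2.COLOR_RGB2HSV)
    m=np.zeros(h.shape[:2],np.uint8);m[y0:y1,x0:x1]=cv2.inRange(h,lo,hi)[y0:y1,x0:x1];return m
def cen(m):
    n,l,s,c=cv2.connectedComponentsWithStats(m);i=1+np.argmax(s[1:,4]);return c[i],s[i]
bt,st=cen(mask(T,(212,185,238,210),(20,150,180),(32,255,255)));bs,ss=cen(mask(S,(295,278,320,293),(18,120,150),(32,255,255)))
print("button",bt,st,bs,ss,tri(T,bt,S,bs), plane(T,*bt,83),plane(S,*bs,83))
a=cv2.resize(T["pixels"][170:250,190:340],None,fx=5.3,fy=5.3,interpolation=cv2.INTER_CUBIC)
b=cv2.resize(S["pixels"][215:335,270:350],None,fx=5,fy=5,interpolation=cv2.INTER_CUBIC)
cv2.imwrite("pics/t1.png",a[:,:,::-1]);cv2.imwrite("pics/s1.png",b[:,:,::-1])
# plate
for c,n,box in((T,"T",(195,170,340,245)),(S,"S",(275,215,345,335))):
    m=mask(c,box,(14,40,170),(30,140,255)); cv2.imwrite(f"pics/m{n}.png",m)
    p=np.argwhere(m)[:,::-1].astype(np.float32);print(n,len(p))
E
```

```text
button [224.90721649 197.3814433 ] [220 192  11  11  97] [306.87692308 284.92307692] [302 282  11   7  65] (array([563.29100382,  41.01736506,  84.73322251]), np.float64(0.6485763677931878)) [563.29715597  41.30808829  83.        ] [563.27258438  38.67937579  83.        ]
T 3126
S 832
```

View pics/t1.png

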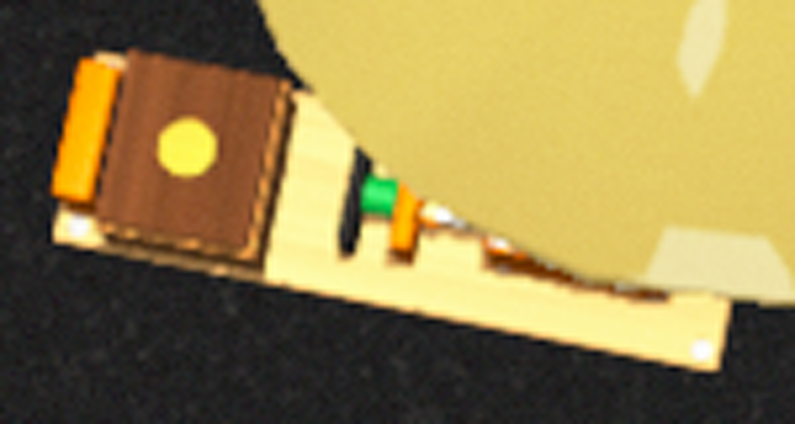

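View pics/s1.png

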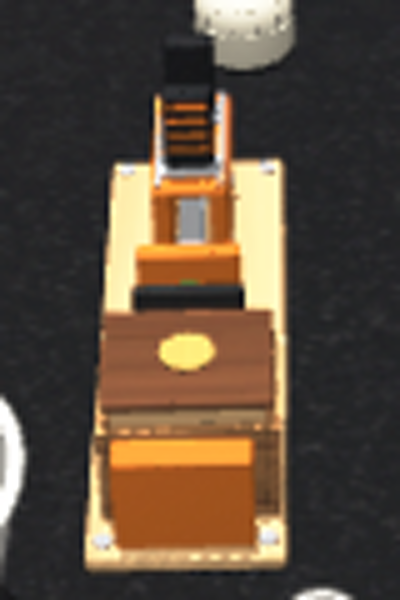

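The crops show the clamp clearly: the plate's screws are at side-crop (102,540), (268,537), (268,168), (125,169) and top-crop (78,225), (702,350). The caddy is off the fixed jaw, and the grips are at side-crop (190,70–160). I'll fix the clamp pose from the screws.

```bash
cat > pose.py <<'E'
from h import *
T=vision.capture("top");S=vision.capture("side")
def screw(c,u,v,r=4):
    u0,v0=int(round(u)),int(round(v));w=c["pixels"][v0-r:v0+r+1,u0-r:u0+r+1].astype(float)
    k=np.clip(w[...,2]-w[...,2].min()-0.5*np.ptp(w[...,2]),0,None);y,x=np.mgrid[-r:r+1,-r:r+1]
    return u0+(k*x).sum()/k.sum(),v0+(k*y).sum()/k.sum()
f=lambda x,y,ox,oy,s:(ox+(x+.5)/s-.5,oy+(y+.5)/s-.5)
s=[screw(S,*f(x,y,270,215,5),r) for x,y,r in((102,540,3),(268,537,3),(268,168,3),(125,169,3))]
t=[screw(T,*f(x,y,190,170,5.3)) for x,y in((78,225),(702,350))]
W=np.array([plane(S,*p,11) for p in s]);V=np.array([plane(T,*p,11) for p in t])
print(np.round(s,1),np.round(t,1));print(W.round(1));print(V.round(1))
# other screws in sizes
print("len",np.linalg.norm(W[0]-W[3]),np.linalg.norm(W[1]-W[2]),np.linalg.norm(V[0]-V[1]),"wid",np.linalg.norm(W[0]-W[1]),np.linalg.norm(W[2]-W[3]))
for a,b in((W[3],W[0]),(W[2],W[1]),(V[1],V[0])): 
    d=b-a;print("yaw of clamp y",np.arctan2(d[1],d[0]))
print("centre side",W.mean(0))
d=V[0]-V[1];d/=np.linalg.norm(d);xc=np.array([d[1],-d[0],0])
hw=(np.linalg.norm(W[0]-W[1])+np.linalg.norm(W[2]-W[3]))/4
print("centre top",V.mean(0)+xc*hw,V.mean(0)-xc*hw)
# plate corners
tc=np.array([plane(T,*f(x,y,190,170,5.3),10) for x,y in((56,240),(716,369))]);d=tc[0]-tc[1];print("corner len",np.linalg.norm(d),np.arctan2(d[1],d[0]),tc.round(1))
E
python3 pose.py
```

```text
[[289.9 323. ]
 [323.7 322.1]
 [322.6 249.1]
 [295.5 249.2]] [[204.2 212.6]
 [321.7 235.2]]
[[ 617.5   87.6   11. ]
 [ 535.5  103.2   11. ]
 [ 475.5 -208.4   11. ]
 [ 552.7 -226.6   11. ]]
[[ 535.1  105.2   11. ]
 [ 473.6 -211.4   11. ]]
len 320.8422227270504 317.3025835877767 322.4843221083778 wid 83.47963312339554 79.36924346954385
yaw of clamp y 1.367469903530892
yaw of clamp y 1.3804904208568318
yaw of clamp y 1.3789146784180206
centre side [545.30943583 -61.02618896  11.        ]
centre top [544.32544377 -60.84627154  11.        ] [464.39537754 -45.31811442  11.        ]
corner len 342.0305215490128 1.3760003920232367 [[ 529.   116.    10. ]
 [ 462.8 -219.5   10. ]]
```

Run:
```python
from h import *
T=vision.capture("top");S=vision.capture("side")
o=np.array([544.8,-61,0]);ey=np.array([np.cos(1.378),np.sin(1.378),0]);ex=np.array([ey[1],-ey[0],0])
print("grinder",tri(T,(255,290),S,(392,228)), "pasta",tri(T,(150,288),S,(433,320)),plane(T,150,288,150))
# lamp height bound: where does lamp's ray exit side image
for u,v in((335,225),(230,130),(440,150)):
    for z in range(200,1500,100):
        p=px(S,plane(T,u,v,z))
        if p[1]<0 or not 0<p[0]<640: print("lamp edge",u,v,"z>=",z,plane(T,u,v,z));break
def U(x,y,z): return px(S,o+ex*x+ey*y+np.array([0,0,z]))
for z,y in((130,-150),(130,-100),(130,-50),(80,-100),(80,-50),(76,-50)): print(z,y,U(0,y,z).round(1))
b=cv2.resize(S["pixels"][215:265,285:335],None,fx=12,fy=12,interpolation=cv2.INTER_CUBIC)
cv2.imwrite("pics/s2.png",b[:,:,::-1])
```

```text
grinder (array([321.41987461, -43.75430958, 163.07139608]), np.float64(0.46024546339981776)) pasta (array([318.45161182, 230.92412939,  85.15955009]), np.float64(25.206671766142428)) [327.80354594 210.37321591 150.        ]
lamp edge 335 225 z>= 700 [ 404.47386191 -205.33728215  700.        ]
lamp edge 230 130 z>= 800 [524.65271245 -52.91578247 800.        ]
lamp edge 440 150 z>= 700 [ 524.58369298 -372.97236566  700.        ]
130 -150 [307.3 216.1]
130 -100 [307.  225.7]
130 -50 [306.7 235.7]
80 -100 [307.8 240.9]
80 -50 [307.5 251.2]
76 -50 [307.5 252.4]
```

View pics/s2.png

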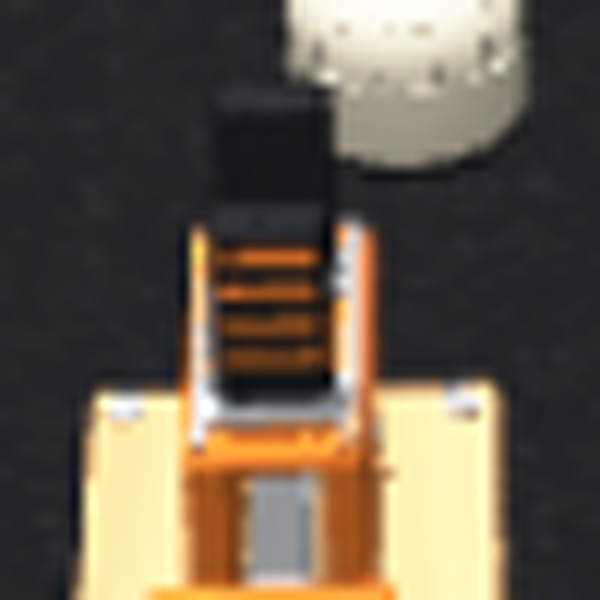

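Rear grip top spans rows 88–118 and front grip top rows 203–238 in this crop. At z = 130 mm that puts the grip midpoint at about clamp y = −88, x = 0. I'll compute the tool shifts and check clearance to the bowl.

Run:
```python
from h import *
from scipy.spatial.transform import Rotation as Ro
T=vision.capture("top");S=vision.capture("side")
print("bowl rim left/right", tri(T,(185,82),S,(186,312)), tri(T,(186,159),S,(272,300)),tri(T,(185,120),S,(228,310)))
for z in(100,150): print(z,[plane(T,*p,z).round() for p in((143,120),(228,120),(185,80),(185,160))])
o=np.array([544.8,-61,0]);ey=np.array([np.cos(1.378),np.sin(1.378),0])
R=Ro.from_euler("xyz",get_obs()["tcp_rot"]);p0=np.array([142.446,505.326,226.741])
for n,t in(("hover",[563.3,41,150]),("via",[480,250,240]),("grip",o-88.5*ey+[0,0,180])): print(n,t,R.inv().apply(np.array(t)-p0).round(1))
f=lambda x,y:(190+(x+.5)/5.3-.5,170+(y+.5)/5.3-.5)
for n,x,y,z in(("padface",343,250,63),("padface low",343,250,17),("jawplate",415,262,62),("caddy edge",245,258,66)):
    q=plane(T,*f(x,y),z)-o;print(n,(q@ey).round(1),(q@[ey[1],-ey[0],0]).round(1))
```

```text
bowl rim left/right (array([851.55361333, 139.81758093, 136.16627638]), np.float64(0.4356245321030156)) (array([656.1292637 , 134.03434915, 128.29798798]), np.float64(6.550515673543398)) (array([758.14129997, 139.9014391 , 123.32758014]), np.float64(4.641770216566225))
100 [array([762., 252., 100.]), array([764.,  34., 100.]), array([871., 147., 100.]), array([657., 143., 100.])]
150 [array([746., 239., 150.]), array([748.,  28., 150.]), array([851., 137., 150.]), array([645., 133., 150.])]
hover [563.3, 41, 150] [-531.1 -332.7   76.7]
via [480, 250, 240] [-394.2 -154.2  -13.3]
grip [ 527.84303204 -147.86029725  180.        ] [-548.2 -524.1   46.7]
padface 21.5 -33.8
padface low 26.2 -27.4
jawplate -14.3 -32.7
caddy edge 67.6 -47.3
```

```bash
python3 -m pendant '{"dp":[[-0.048,-0.03,0],[-0.096,-0.06,0],[-0.144,-0.09,0],[-0.192,-0.12,0],[-0.24,-0.15,0],[-0.288,-0.18,0],[-0.336,-0.21,0],[-0.384,-0.24,0]],"rotation":[[0,0,-0.01],[0,0,-0.02],[0,0,-0.03],[0,0,-0.04],[0,0,-0.05],[0,0,-0.06],[0,0,-0.07],[0,0,-0.082]]}' 0
python3 - <<'E'
from h import *
from scipy.spatial.transform import Rotation as Ro
o=get_obs();R=Ro.from_euler("xyz",o["tcp_rot"]);print(o["tcp_rot"],R.inv().apply(np.array([563.3,41,120])-o["tool_pos"]))
E
```

```text
time: 1.5
tool_pos: [448.1, 168.6, 227.0]
tcp_rot: [3.141, 0.001, 2.949]
contact_force: [0.1, 0.3, -0.4]
grip_width: 16.6
finger_force: 0.0
[3.14103922e+00 6.62788103e-04 2.94897160e+00] [-137.45090819 -103.23110591  107.01806983]
```

```bash
python3 -m pendant '{"dp":[[-0.045,-0.035,0.02],[-0.09,-0.07,0.04],[-0.138,-0.103,0.07],[-0.138,-0.103,0.107],[-0.138,-0.103,0.107]],"rotation":[[0,0,0],[0,0,0],[0,0,0],[0,0,0],[0,0,0]]}' 0
python3 - <<'E'
from h import *
from scipy.spatial.transform import Rotation as Ro
o=get_obs();R=Ro.from_euler("xyz",o["tcp_rot"]);print(o["tcp_rot"],o["tool_pos"],R.inv().apply(np.array([563.3,41,75])-o["tool_pos"]))
E
```

```text
time: 2.12
tool_pos: [560.7, 42.1, 116.9]
tcp_rot: [-3.141, -0.007, 2.948]
contact_force: [-0.5, -0.0, 1.6]
grip_width: 0.3
finger_force: 0.0
[-3.14083981 -0.00684379  2.94754703] [560.74225795  42.11867928 116.92341256] [-3.01230284 -0.57292715 41.90422168]
```

```bash
python3 -m pendant '{"dp":[[0,0,0.015],[0,0,0.03],[0,0,0.034],[0,0,0.037],[0,0,0.04],[0,0,0.043],[0,0,0.045],[0,0,0.045]],"rotation":[[0,0,0],[0,0,0],[0,0,0],[0,0,0],[0,0,0],[0,0,0],[0,0,0],[0,0,0]]}' 0
```

```text
time: 3.12
tool_pos: [562.7, 42.8, 75.2]
tcp_rot: [3.141, 0.0, 2.949]
contact_force: [-4.1, 2.7, 8.6]
grip_width: 0.2
finger_force: 4.0
```

```bash
python3 -m pendant '{"dp":[[0,0,0.001],[0,0,0.002],[0,0,0.002]],"rotation":[[0,0,0],[0,0,0],[0,0,0]]}' 0
```

```text
time: 3.5
tool_pos: [562.9, 42.8, 75.0]
tcp_rot: [3.141, 0.002, 2.949]
contact_force: [-9.5, 3.1, 21.8]
grip_width: 0.3
finger_force: 10.8
```

```bash
python3 -m pendant '{"dp":[[0,0,-0.04],[0,0,-0.09],[0,-0.045,-0.1],[-0.001,-0.095,-0.1],[-0.002,-0.145,-0.1],[-0.002,-0.194,-0.1],[-0.002,-0.194,-0.1],[-0.002,-0.194,-0.1]],"rotation":[[0,0,0],[0,0,0],[0,0,0],[0,0,0],[0,0,0],[0,0,0],[0,0,0],[0,0,0]]}' 0.09
python3 - <<'E'
from h import *
S=vision.capture("side");T=vision.capture("top");print(get_obs()["tool_pos"])
b=cv2.resize(S["pixels"][185:335,250:380],None,fx=4,fy=4,interpolation=cv2.INTER_CUBIC)
a=cv2.resize(T["pixels"][170:250,190:280],None,fx=4,fy=4,interpolation=cv2.INTER_CUBIC)
i=np.zeros((600,520+0,3),np.uint8);i[:]=b; i=np.hstack([i[:, :430],np.vstack([a,np.zeros((280,360,3),np.uint8)])])
cv2.imwrite("pics/c3.png",i[:,:,::-1])
E
```

```text
time: 4.5
tool_pos: [527.6, -148.1, 172.4]
tcp_rot: [3.141, 0.0, 2.948]
contact_force: [0.0, 0.6, -0.4]
grip_width: 75.8
finger_force: 0.0
[ 527.75223307 -147.18244746  172.57563816]
```

View pics/c3.png

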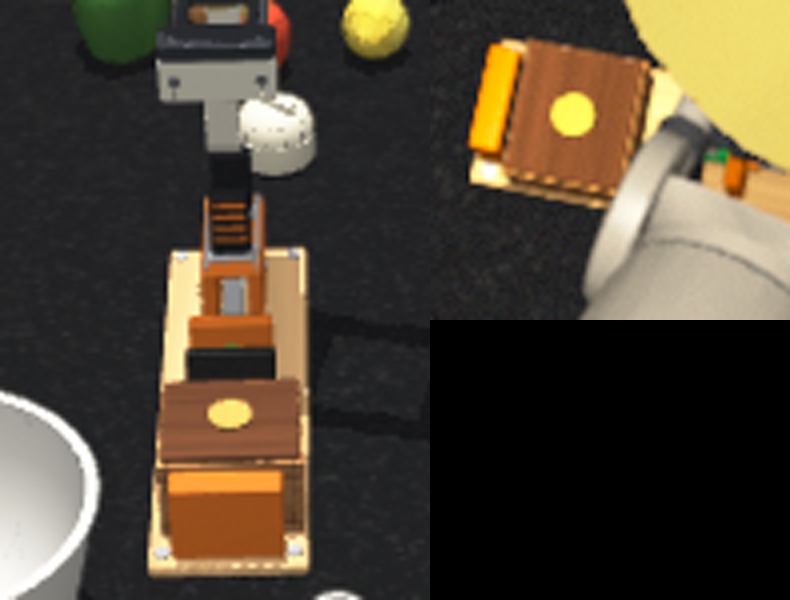

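Lid is flush and the gripper is lined up over the grips (side crop about (230,150)). I'll descend now.

```bash
python3 -m pendant '{"dp":[[0,0,0],[0,0,0.02],[0,0,0.04],[0,0,0.06],[0,0,0.075],[0,0,0.082],[0,0,0.082]],"rotation":[[0,0,0],[0,0,0],[0,0,0],[0,0,0],[0,0,0],[0,0,0],[0,0,0]]}' 0.09 && python3 -m pendant '{"dp":[[0,0,0],[0,0,0],[0,0,0]],"rotation":[[0,0,0],[0,0,0],[0,0,0]]}' 0.064
```

```text
time: 5.48
tool_pos: [527.5, -148.0, 90.5]
tcp_rot: [3.141, -0.0, 2.949]
contact_force: [-0.2, -0.1, 1.1]
grip_width: 90.1
finger_force: 0.0
time: 5.85
tool_pos: [527.5, -149.7, 91.3]
tcp_rot: [-3.139, 0.001, 2.949]
contact_force: [-2.0, -8.0, 0.5]
grip_width: 66.0
finger_force: 3.8
```

```bash
python3 -m pendant '{"dp":[[0,-0.002,0],[0,-0.003,0],[0,-0.003,0]],"rotation":[[0,0,0],[0,0,0],[0,0,0]]}' 0.062; python3 -m pendant '{"dp":[[0,0,0],[0,0,0]],"rotation":[[0,0,0],[0,0,0]]}' 0.06
```

```text
time: 6.22
tool_pos: [527.1, -151.9, 91.3]
tcp_rot: [-3.141, 0.001, 2.948]
contact_force: [-0.9, -3.9, 2.7]
grip_width: 62.2
finger_force: 2.2
time: 6.48
tool_pos: [527.1, -152.1, 91.3]
tcp_rot: [-3.14, 0.001, 2.949]
contact_force: [-2.6, -6.7, 3.4]
grip_width: 59.9
finger_force: 3.8
```

```bash
python3 -m pendant '{"dp":[[0,-0.002,0],[0,-0.002,0]],"rotation":[[0,0,0],[0,0,0]]}' 0.056; python3 -m pendant '{"dp":[[0,-0.001,0],[0,-0.001,0]],"rotation":[[0,0,0],[0,0,0]]}' 0.050
```

```text
time: 6.72
tool_pos: [526.9, -152.6, 91.1]
tcp_rot: [3.141, 0.001, 2.949]
contact_force: [1.6, 1.0, 4.9]
grip_width: 55.9
finger_force: 3.9
time: 6.98
tool_pos: [526.9, -152.6, 91.0]
tcp_rot: [3.139, 0.001, 2.949]
contact_force: [2.4, 4.9, 5.8]
grip_width: 50.2
finger_force: 4.1
```

```bash
python3 -m pendant '{"dp":[[0,0.001,0],[0,0.001,0]],"rotation":[[0,0,0],[0,0,0]]}' 0.044; python3 -m pendant '{"dp":[[0,0,0],[0,0,0],[0,0,0]],"rotation":[[0,0,0],[0,0,0],[0,0,0]]}' 0.034
cat > look.py <<'E'
import sys
from h import *
T=vision.capture("top");S=vision.capture("side")
o=np.array([544.2,-64,0]);ey=np.array([np.cos(1.378),np.sin(1.378),0]);ex=np.array([ey[1],-ey[0],0])
h=cv2.cvtColor(S["pixels"],cv2.COLOR_RGB2HSV)
# profile along the clamp axis lines in side view: orange jaw-plate top (z=62), black pad top (z=63), lid
for n,x,z in(("x-15",-15,63),("x+15",15,63)):
    ys=np.arange(-40,80,1.);out=''
    for y in ys:
        u,v=px(S,o+ex*x+ey*y+[0,0,z]);p=cv2.getRectSubPix(S["pixels"],(1,1),(float(u),float(v)))[0,0].astype(int)
        hh=cv2.cvtColor(np.uint8([[p]]),cv2.COLOR_RGB2HSV)[0,0]
        out+='g' if 40<hh[0]<90 and hh[1]>100 else 'k' if hh[2]<60 else 'o' if hh[1]>180 and hh[2]>150 else 'b' if hh[1]>100 and hh[2]<170 else '.'
    print(n,out)
if len(sys.argv)>1:
    b=cv2.resize(S["pixels"][245:335,275:345],None,fx=6,fy=6,interpolation=cv2.INTER_CUBIC)
    a=cv2.resize(T["pixels"][175:220,195:255],None,fx=6,fy=6,interpolation=cv2.INTER_CUBIC)
    i=np.zeros((540,780,3),np.uint8);i[:,:420]=b;i[:270,420:]=a;cv2.imwrite(sys.argv[1],i[:,:,::-1])
E
python3 look.py
```

```text
time: 7.22
tool_pos: [526.9, -152.6, 90.9]
tcp_rot: [3.141, 0.001, 2.949]
contact_force: [2.2, 2.9, 5.1]
grip_width: 43.9
finger_force: 4.4
time: 7.6
tool_pos: [526.9, -152.6, 90.9]
tcp_rot: [3.141, 0.001, 2.949]
contact_force: [1.8, 2.6, 6.7]
grip_width: 34.5
finger_force: 4.8
x-15 ooooooooooooooooooooooooooooooooooooooooooooooooooooooooobooooooooooooobbbbbbbbb..kkkkkkkkkkkkkbbbbbbbbbbbbbbbbbbbbbbbbb
x+15 ooooooooooooooooooooooooooooooooooooooooooooooooooooooooooooooooooooooooobbbbbbb.kkkkkkkkkkkkkkkbbbbbbbbbbbbbbbbbbbbbbbb
```

```bash
python3 -m pendant '{"dp":[[0,0,0],[0,0,0],[0,0,0],[0,0,0]],"rotation":[[0,0,0],[0,0,0],[0,0,0],[0,0,0]]}' 0.076; python3 look.py pics/l1.png
```

```text
time: 8.2
tool_pos: [526.0, -153.2, 90.3]
tcp_rot: [-3.141, -0.001, 2.949]
contact_force: [0.6, -0.1, 0.5]
grip_width: 69.2
finger_force: 0.0
x-15 oooooooooooooooooooooooooooooooooooooooooooooooooooooooobbbbooooooooooobbbbbbbbbb.kkkkkkkkkkkkkbbbbbbbbbbbbbbbbbbbbbbbbb
x+15 ooooooooooooooooooooooooooooooooooooooooooooooooooooooooooooooooooooooooobbbbbbb.kkkkkkkkkkkkkkkbbbbbbbbbbbbbbbbbbbbbbbb
```

View pics/l1.png

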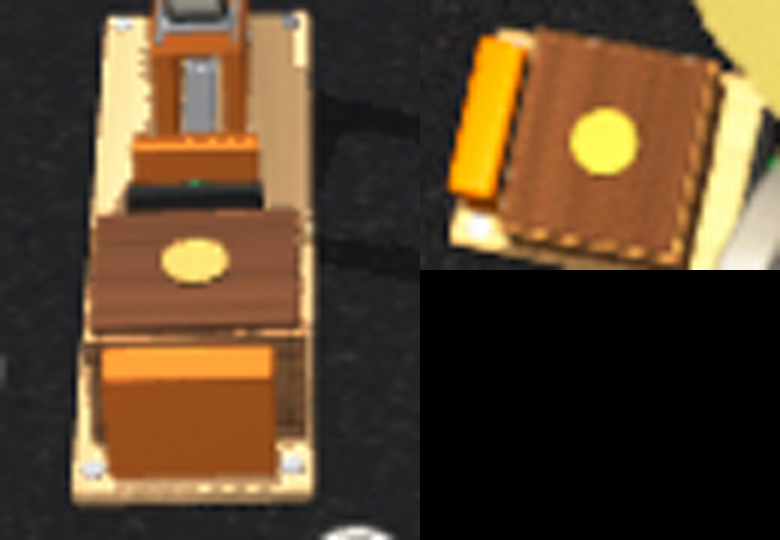

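The side crop shows the jaw plate's top edge at row 137–150 and the pad top at row 183. The jaw gained roughly 15 mm, the grips are released, and the pad isn't at the caddy yet. I'll write an edge gauge, then continue stroking.

```bash
cat > g.py <<'E'
from h import *
S=vision.capture("side");o=np.array([544.2,-64,0]);ey=np.array([np.cos(1.378),np.sin(1.378),0]);ex=np.array([ey[1],-ey[0],0])
xs=[x for x in range(-22,23,2) if abs(x)>8];ys=np.arange(-40,110,.5)
def prof(z):
    P=np.array([[px(S,o+ex*x+ey*y+[0,0,z]) for y in ys] for x in xs],np.float32)
    return cv2.remap(S["pixels"],P[...,0],P[...,1],cv2.INTER_LINEAR).mean(0)
a=prof(62.);r,g=a[:,0],a[:,1]
k=np.argmax((r<70)&(ys>-10)); 
pad=np.interp(-(r[k]+.5*(r[k-14:k].max()-r[k])),-r[k-14:k+1],ys[k-14:k+1])
s=slice(k-80,k-12);G=np.gradient(cv2.GaussianBlur(g[:,None],(1,9),1.5)[:,0])
i=k-75+np.argmin(G[k-75:k-12]); j=i-30+np.argmax(G[i-30:i])
l=np.argmax(r-0*r>70+0*r) if 0 else k+np.argmax(r[k:]>75)
print("jaw rear-top %.1f  jaw front-top %.1f  pad top rear %.1f  lid edge %.1f  pad-jawfront %.1f"%(ys[j],ys[i],pad,ys[l],pad-ys[i]))
E
python3 g.py
for w in 0.058 0.046; do :; done
python3 -m pendant '{"dp":[[0,0,0],[0,0,0],[0,0,0]],"rotation":[[0,0,0],[0,0,0],[0,0,0]]}' 0.056; python3 -m pendant '{"dp":[[0,0,0],[0,0,0],[0,0,0]],"rotation":[[0,0,0],[0,0,0],[0,0,0]]}' 0.044; python3 -m pendant '{"dp":[[0,0,0],[0,0,0],[0,0,0]],"rotation":[[0,0,0],[0,0,0],[0,0,0]]}' 0.034; python3 g.py
```

```text
jaw rear-top 6.0  jaw front-top 12.0  pad top rear 36.1  lid edge 55.0  pad-jawfront 24.1
time: 8.72
tool_pos: [526.3, -152.4, 90.5]
tcp_rot: [3.141, -0.001, 2.949]
contact_force: [1.1, 4.8, -0.9]
grip_width: 56.4
finger_force: 3.9
time: 9.1
tool_pos: [526.3, -152.5, 90.5]
tcp_rot: [3.141, -0.001, 2.949]
contact_force: [1.2, 4.4, -1.2]
grip_width: 43.9
finger_force: 4.4
time: 9.48
tool_pos: [526.3, -152.4, 90.5]
tcp_rot: [3.141, -0.001, 2.949]
contact_force: [1.6, 5.0, -1.4]
grip_width: 33.9
finger_force: 4.8
jaw rear-top 12.0  jaw front-top 25.0  pad top rear 47.5  lid edge 54.0  pad-jawfront 22.5
```

```bash
H='[[0,0,0],[0,0,0],[0,0,0]]'; python3 -m pendant '{"dp":[[0,0,0],[0,0,0],[0,0,0],[0,0,0]],"rotation":[[0,0,0],[0,0,0],[0,0,0],[0,0,0]]}' 0.076; python3 g.py
python3 -m pendant '{"dp":[[0,0,0],[0,0,0],[0,0,0],[0,0,0]],"rotation":[[0,0,0],[0,0,0],[0,0,0],[0,0,0]]}' 0.052;python3 g.py; python3 -m pendant '{"dp":[[0,0,0],[0,0,0]],"rotation":[[0,0,0],[0,0,0]]}' 0.047;python3 g.py;python3 -m pendant '{"dp":[[0,0,0],[0,0,0]],"rotation":[[0,0,0],[0,0,0]]}' 0.042;python3 g.py
```

```text
time: 10.02
tool_pos: [526.4, -153.5, 90.7]
tcp_rot: [-3.141, -0.0, 2.949]
contact_force: [-0.5, -1.1, 0.3]
grip_width: 69.5
finger_force: 0.0
jaw rear-top 12.0  jaw front-top 25.0  pad top rear 47.6  lid edge 54.0  pad-jawfront 22.6
time: 10.58
tool_pos: [526.9, -152.6, 90.9]
tcp_rot: [3.141, 0.001, 2.949]
contact_force: [3.1, 4.4, 1.0]
grip_width: 52.3
finger_force: 4.1
time: 10.88
tool_pos: [526.9, -152.6, 90.9]
tcp_rot: [3.141, 0.001, 2.949]
contact_force: [1.8, 3.9, 0.9]
grip_width: 47.6
finger_force: 4.3
time: 11.18
tool_pos: [526.9, -152.6, 90.9]
tcp_rot: [3.141, 0.001, 2.949]
contact_force: [1.4, 4.5, 0.4]
grip_width: 42.1
finger_force: 4.5Traceback (most recent call last):
  File "g.py", line 9, in <module>
    pad=np.interp(-(r[k]+.5*(r[k-14:k].max()-r[k])),-r[k-14:k+1],ys[k-14:k+1])
                             ~~~~~~~~~~~~~^^
    return umr_maximum(a, axis, None, out, keepdims, initial, where)
ValueError: zero-size array to reduction operation maximum which has no identity
Traceback (most recent call last):
  File "g.py", line 9, in <module>
    pad=np.interp(-(r[k]+.5*(r[k-14:k].max()-r[k])),-r[k-14:k+1],ys[k-14:k+1])
                             ~~~~~~~~~~~~~^^
ValueError: zero-size array to reduction operation maximum which has no identity
Traceback (most recent call last):
  File "g.py", line 9, in <module>
    pad=np.interp(-(r[k]+.5*(r[k-14:k].max()-r[k])),-r[k-14:k+1],ys[k-14:k+1])
                             ~~~~~~~~~~~~~^^
ValueError: zero-size array to reduction operation maximum which has no identity
```

```bash
sed -i 's/^k=.*/k=np.argmax((r<110)\&(g<60)\&(ys>10)); print("minr",r[ys>10].min(),k)/' g.py; python3 g.py; python3 look.py pics/l2.png
```

```text
minr 128.21428571428572 0
x-15 ooooooooooooooooooooooooooooooooooooooooooooooooooooooooooooooooooooooooooooooooooooooooooooooooobbbbbbbbbbbbbbbbbbbbbbb
x+15 ooooooooooooooooooooooooooooooooooooooooooooooooooooooooooooooooooooooooooooobooooooooooooooooobbbbbbbbbbbbbbbbbbbbbbbbbTraceback (most recent call last):
  File "g.py", line 9, in <module>
    pad=np.interp(-(r[k]+.5*(r[k-14:k].max()-r[k])),-r[k-14:k+1],ys[k-14:k+1])
                             ~~~~~~~~~~~~~^^
    return umr_maximum(a, axis, None, out, keepdims, initial, where)
ValueError: zero-size array to reduction operation maximum which has no identity
```

View pics/l2.png

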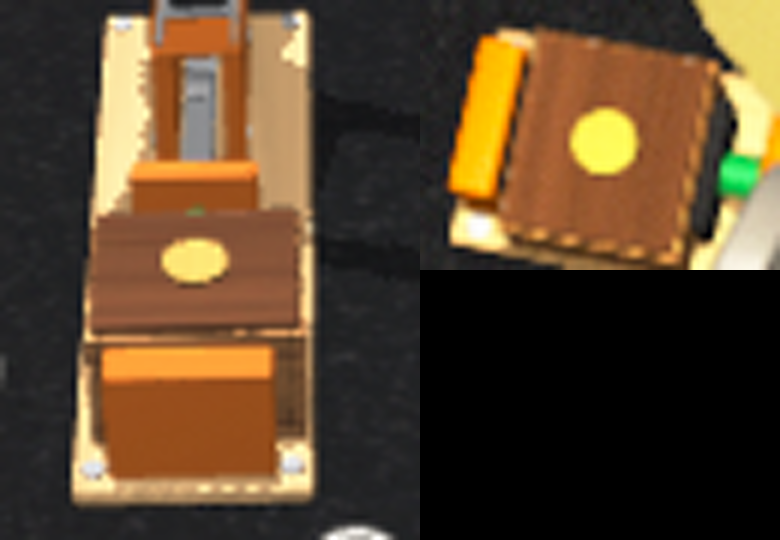

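The top crop shows the pad (700–735) just reaching the caddy, with the green plunger fully out at 718–765. That makes a direct gauge, so I'll switch to measuring the green length there.

```bash
cat > g.py <<'E'
from h import *
T=vision.capture("top");o=np.array([544.2,-64,0]);ey=np.array([np.cos(1.378),np.sin(1.378),0]);ex=np.array([ey[1],-ey[0],0])
ys=np.arange(-20,150,.25)
def prof(xs,z):
    P=np.array([[px(T,o+ex*x+ey*y+[0,0,z]) for y in ys] for x in xs],np.float32)
    return cv2.remap(T["pixels"],P[...,0],P[...,1],cv2.INTER_LINEAR).astype(float)
a=prof(range(-12,16,2),46.);d=a[...,1]-np.maximum(a[...,0],a[...,2]);L=[]
i=np.argsort(-(d>40).sum(1))[:4]
for q in i:
    w=np.where(d[q]>.5*d[q].max())[0];L.append((range(-12,16,2)[q],ys[w[0]],ys[w[-1]],ys[w[-1]]-ys[w[0]]))
print("green",np.round(np.median(L,0),1),"spread",np.round([l[3] for l in L],1))
h=cv2.cvtColor(T["pixels"],cv2.COLOR_RGB2HSV)
m=np.zeros(h.shape[:2],np.uint8);m[185:210,212:238]=cv2.inRange(h,(20,150,180),(32,255,255))[185:210,212:238]
M=cv2.moments(m,True);b=plane(T,M["m10"]/M["m00"],M["m01"]/M["m00"],75)-o;print("button y %.1f"%(b@ey))
E
python3 g.py
python3 -m pendant '{"dp":[[0,0,0],[0,0,0],[0,0,0]],"rotation":[[0,0,0],[0,0,0],[0,0,0]]}' 0.038;python3 g.py;python3 -m pendant '{"dp":[[0,0,0],[0,0,0],[0,0,0]],"rotation":[[0,0,0],[0,0,0],[0,0,0]]}' 0.034;python3 g.py
```

```text
green [-1.  42.8 58.9 16.2] spread [16.2 16.2 16.2 15.5]
button y 107.0
time: 11.8
tool_pos: [526.9, -152.6, 90.9]
tcp_rot: [3.141, 0.001, 2.949]
contact_force: [2.6, 4.1, 1.7]
grip_width: 38.0
finger_force: 5.0
green [-3.  44.5 60.  15.5] spread [15.8 15.5 15.5 15. ]
button y 107.0
time: 12.22
tool_pos: [527.0, -152.6, 91.0]
tcp_rot: [3.141, 0.001, 2.949]
contact_force: [1.4, 4.4, 1.3]
grip_width: 34.0
finger_force: 5.3
green [ 1.  46.8 61.6 14.9] spread [15.2 15.  14.8 14.5]
button y 107.8
```

```bash
python3 -m pendant '{"dp":[[0,0,0],[0,0,0],[0,0,0],[0,0,0]],"rotation":[[0,0,0],[0,0,0],[0,0,0],[0,0,0]]}' 0.076; python3 g.py
python3 -m pendant '{"dp":[[0,0,0],[0,0,0],[0,0,0],[0,0,0]],"rotation":[[0,0,0],[0,0,0],[0,0,0],[0,0,0]]}' 0.054;python3 g.py; python3 -m pendant '{"dp":[[0,0,0],[0,0,0],[0,0,0]],"rotation":[[0,0,0],[0,0,0],[0,0,0]]}' 0.048;python3 g.py;python3 -m pendant '{"dp":[[0,0,0],[0,0,0],[0,0,0]],"rotation":[[0,0,0],[0,0,0],[0,0,0]]}' 0.044;python3 g.py
```

```text
time: 12.78
tool_pos: [526.5, -153.4, 90.8]
tcp_rot: [-3.141, 0.0, 2.949]
contact_force: [0.5, 0.5, 0.1]
grip_width: 69.2
finger_force: 0.0
green [-3.  45.4 61.2 15.8] spread [15.8 15.8 15.2 16. ]
button y 107.8
time: 13.32
tool_pos: [526.2, -152.4, 90.4]
tcp_rot: [3.141, -0.001, 2.949]
contact_force: [-0.2, 5.3, -1.2]
grip_width: 54.0
finger_force: 4.7
green [-1.  48.8 63.1 14.5] spread [14.8 14.8 14.  14.2]
button y 109.9
time: 13.75
tool_pos: [526.2, -152.4, 90.4]
tcp_rot: [3.141, -0.001, 2.949]
contact_force: [1.6, 4.7, -1.2]
grip_width: 48.4
finger_force: 5.7
green [ 1.  51.6 64.2 12.6] spread [12.8 12.5 12.8 12.2]
button y 110.6
time: 14.18
tool_pos: [526.2, -152.4, 90.4]
tcp_rot: [3.141, -0.001, 2.949]
contact_force: [1.7, 4.7, -1.4]
grip_width: 44.3
finger_force: 6.6
green [ 2.  53.8 64.2 10.5] spread [10.5 10.5 10.5 10.5]
button y 110.4
```

Caddy is now against the fixed jaw, since the button has stopped moving. The plunger is in by about 6 mm, so it needs about 3 mm more.

```bash
python3 -m pendant '{"dp":[[0,0,0],[0,0,0],[0,0,0]],"rotation":[[0,0,0],[0,0,0],[0,0,0]]}' 0.0405;python3 g.py;python3 -m pendant '{"dp":[[0,0,0],[0,0,0],[0,0,0],[0,0,0]],"rotation":[[0,0,0],[0,0,0],[0,0,0],[0,0,0]]}' 0.038;python3 g.py; python3 look.py pics/l3.png
```

```text
time: 14.6
tool_pos: [526.2, -152.5, 90.4]
tcp_rot: [3.141, -0.001, 2.949]
contact_force: [1.1, 5.4, -1.0]
grip_width: 40.7
finger_force: 7.4
green [ 3.  55.2 64.4  9.1] spread [9.5 9.2 9.  8.8]
button y 110.6
time: 15.15
tool_pos: [526.2, -152.4, 90.4]
tcp_rot: [3.141, -0.001, 2.949]
contact_force: [0.9, 5.5, -1.4]
grip_width: 37.8
finger_force: 8.0
green [ 1.  56.6 64.4  7.6] spread [7.8 7.5 7.8 7.5]
button y 110.6
x-15 ooooooooooooooooooooooooooooooooooooooooooooooooooooooooooooobbb.............oooooooooooooobbbooooooobbbbbbbbbbbbbbbbbbb
x+15 oooooooooooooooooooooobbbboooooooooooooooooooooooooooooooooobb...............oooooooooooooooooooooobbbbbbbbbbbbbbbbbbbbb
```

View pics/l3.png

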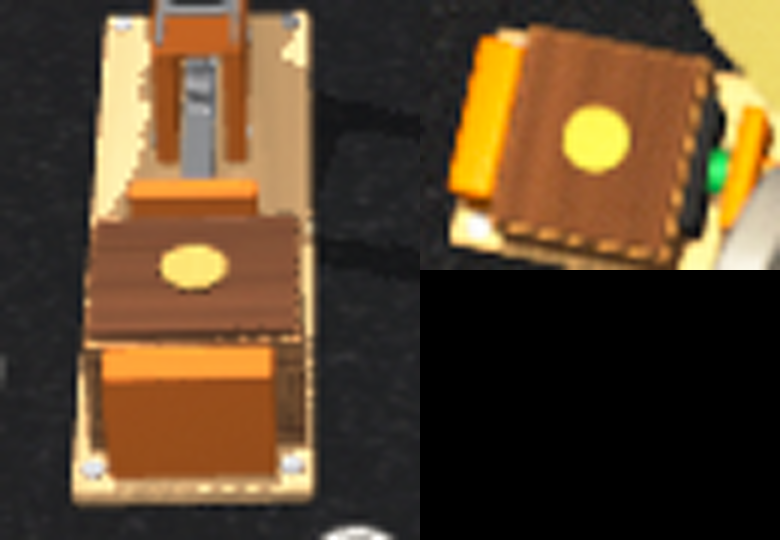

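The caddy is against the fixed jaw, with about half the green plunger left in view (705–728 in the top crop; roughly 9 mm by image, 8.4 mm by force). I'll hold briefly to check it's steady and hand in.

```bash
python3 -m pendant '{"dp":[[0,0,0],[0,0,0],[0,0,0],[0,0,0]],"rotation":[[0,0,0],[0,0,0],[0,0,0],[0,0,0]]}' && python3 g.py && python3 -c "
from plant import workorder;print(workorder.close_job())"
```

```text
time: 15.8
tool_pos: [526.2, -152.5, 90.4]
tcp_rot: [3.141, -0.001, 2.949]
contact_force: [1.4, 4.5, -1.4]
grip_width: 38.0
finger_force: 8.0
green [ 1.  56.6 64.4  7.6] spread [7.8 7.5 7.8 7.5]
button y 110.4
the job is handed in; nothing more can be done
None
```

The lid is fully home and the caddy is held against the fixed jaw with the pad's plunger in about 9 of its 18 mm; the grips are still squeezed, and I handed the job in at about 16 s (no verdict was returned).

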